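Post the worn bearing roller and hold the collecting box open

ROBOT

A 6-joint arm with a two-finger parallel gripper is mounted at the origin on the work surface. World frame = base frame: x ahead of the robot, y to its left, z up, the work surface at z = 0. Lengths are in m, angles in rad, forces in N, time in s.
With the tool pointing down it reaches from about 0.375 to 0.975 m from the base axis. Payload 3.8 kg.
Tool frame: the origin (TCP) lies on the centre line of the jaws, within the pads' length; the fingertips stand 17 mm ahead of it and the grasp point (between the pads) lies 2 mm behind it (bot.tip_extent is the distance from the TCP to the fingertips, in m); z points along the fingers, y is the line along which they close (so a half turn about z gives the same grasp; the last joint's range is limited). The gripper opens to 85 mm and grips with 20 to 120 N. Pads are 22 mm wide; open, the fingers measure 114 mm over their backs; the gripper's body (76 mm by 85 mm) begins 54 mm behind the grasp point. The pads swing forward as they close: fully open they stand 13 mm farther back than shut.
Start: joints at [-1.147, 0.264, 1.604, -0, 1.274, -0.037], TCP at [0.3, -0.605, 0.248] pointing down, gripper open.
Joint ranges: [-2.63, 2.63], [-0.94, 2.18], [0.31, 2.57], [-1.31, 4.45], [0, 2.66], [-2.55, 2.55]. Speed limits (rad/s): [2.57, 2.57, 3.14, 3.14, 3.14, 3.14].

INTERFACE

Orientations are given as a rotation vector (axis times angle).
In Python, from workcell import readout, read_camera, finish_job, bot gives the robot as it stands.
- The arm moves only by the tool jog_arm, never from a script. Its argument "deltas" is one flat list of numbers, 7 for each row, row after row: the shift along the tool's x, y, z in m, then the turn, a rotation vector about the tool's x, y, z in degrees, then the gripper command: -1 is shut, 1 is fully open, values between are in proportion. A call has 1 to 8 rows; each row is the pose to reach, as a shift and turn from the pose commanded when the call began, along the tool's axes at that moment; what a row does not reach only later rows make up. A row lasts 1/10 s, in which the tool goes at most 50 mm and 8.59 degrees, less where a joint would pass 70% of its speed; a pose out of reach is approached as far as the arm can. A call with a gripper value outside its range is refused whole. The fingers move at their own pace and stop on an object; "squeeze" is the grip in N (left out, the last holds). Time passes only in rows, so rows that repeat a pose let the fingers close. It gives the time, the measured TCP pose, the force, the opening and the grip force at its end, in the units of the state.
- readout.read_state(): the state, without advancing time (a new reading comes with each control period).
- read_camera(name): name is "scene" or "top"; returns a dict with "color" (420x560x3 uint8, blue, green, red), "fx", "fy", "cx", "cy" (pixels), "origin" and "attitude" of the camera in the world. Camera axes: x right, y down, z forward; pixel columns grow to the right and rows downward; lengths in m; the calibration is good to about 2 mm. A picture is of the moment at which its call begins. There is no depth.
- finish_job(): hands the job in; it is judged then, once.
The state is a dict: "time": time; "q": joint angles; "joint_vel": joint speeds; "joint_torque": joint torques, N m; "tool_pos": TCP position; "tcp_rot": TCP orientation; "wrist_force": force on the tool from outside, world axes, zero at the start; "torque": the same for the moment, N m; "width": opening from 0.0 (shut) to 1.0 (fully open); "grip_force": force on a finger pad.
Only numpy, scipy, OpenCV 4.12 (cv2) and the standard library are available. Lean on these libraries where they do the work, as an engineer would, in place of code of your own. Each camera call takes 0.05 s, during which the arm holds its last target. There are 200 camera calls.

TASK

Take the long plain roller out of the pocket tray and drop it through the square port in the closed lid of the steel collecting box. Then raise the lid and hold it open at 50 degrees from closed, so that the mechanic can count the rollers inside; it falls shut by itself, so finish while still holding it there. Leave the other parts standing in the tray and everything else on the bench where it is.

Things in the scene. Friction and masses are not known exactly. Their poses are not given: they have to be found in the camera images.
- box: Grey sheet-steel collecting box, 260 (x) by 240 (y) by 100 mm high, walls and floor 4 mm, open inside, fixed to the bench, closed by a hinged lid. Origin: centre of its underside. Its +z is up, its -x side faces the robot roughly (yaw varies), the lid's hinge runs along y at its +x rim.
- lid (a joint): Angle of the box's lid in rad: 0 closed (level), growing as its -x edge rises; stop at 1.35. 50 degrees is 0.873. The lid is a 260 by 240 mm plate 5 mm thick, 0.35 to 0.6 kg, on a free hinge: at every angle its weight shuts it (about 2 to 3.5 N at the handle).
- lid_hinge (a point): Point on the hinge axis, at the middle of the box's +x rim, at the lid's underside: 130 mm along the box's +x from its centre and 100.5 mm above its underside. Its axes turn with the lid; when closed they are those of the box: the lid extends 260 mm along its -x, its +z is the lid's upper normal.
- lid_handle (a point): Middle of the lid's handle: a straight round steel bar of diameter 12 mm and 110 mm long, parallel to the hinge, on two end posts, its axis 40 mm above the lid's top face. In the lid's frame (see lid_hinge) it is at x = -230, z = 45 mm; the lid's free edge is 30 mm beyond it. About 146 mm above the bench when closed. Round, so the bar may turn between finger pads.
- lid_port (a point): Centre of the mouth of the lid's square port, 46 by 46 mm inside, open through the lid, with a steel collar 3 mm thick standing 10 mm above the lid's top face; this point is at the collar's upper edge, 85 mm from the hinge line (lid frame x = -85, y = 0, z = 15 mm), about 116 mm above the bench when closed.
- tray: Black plastic tray block fixed to the bench, 70 (x) by 235 (y) by 30 mm high, with a row of four round pockets along its y axis at y = -82.5, -27.5, 27.5, 82.5 mm, x = 0, each 18 mm wide and 16 mm deep. Origin: centre of its underside. Each pocket holds one steel part standing upright, in an order that changes.
- roller: The long plain roller: bright steel cylinder, diameter 16 mm all the way, 42 mm long, 52 to 78 g, standing in a tray pocket so that 26 mm shows above the tray. Origin: centre of its lower end; its z axis runs along it, up.
- roller_mid (a point): Centre of the long plain roller, 21 mm along its axis from its lower end.
- short_roller: Bystander in the tray: plain steel roller, diameter 16 mm, only 26 mm long (10 mm shows above the tray). Origin: centre of its lower end.
- headed_pin: Bystander in the tray: steel pin, diameter 16 mm, 37 mm long, with a wider round head of diameter 26 mm on top. Origin: centre of its lower end.
- stepped_pin: Bystander in the tray: steel pin, diameter 16 mm below and a thinner neck of diameter 10 mm above, 42 mm long. Origin: centre of its lower end.
- race: Bystander: steel bearing ring lying flat, diameter 70 mm, 22 mm high.
- wrench: Bystander: steel wrench lying on the bench between the robot's base and the tray.
- jar: Bystander: amber glass jar, diameter 68 mm, 100 mm high.
- screwdriver: Bystander: screwdriver lying on the bench beyond the tray.
- mug: Bystander: white mug, diameter 80 mm, 90 mm high.

How it is judged:
By the outcome, as a careful person would: the job done as asked, in the order asked, and still so for the second after the job is handed in, while the arm keeps its last pose, push and grip.
It also fails if it takes over 61 s, if anything falls off the work surface, if the arm or the gripper's body presses on something with over 40 N, if the wrist force passes 120 N, or if a joint passes its speed limit or range.

## Working session

There is one attempt and no reset: what is moved stays moved. The work goes in short steps, Python scripts to look and compute and a tool call to move; the robot and the scene stay as the last step left them, time stands still between calls to the robot, and variables do not carry over. Pictures are saved under pics/ and viewed, at most 10 in all, crops included, and the job is handed in when it is done.

Besides the shell and the picture viewer there is one more tool, called after "Request:" as a command line: name --argument value ..., lists and objects as JSON in quotes. jog_arm: Moves the arm, as the interface text tells. Its arguments: {"type":"object","properties":{"deltas":{"type":"array"},"squeeze":{"type":"number"}},"required":["deltas"]}

```bash
ls; mkdir -p pics; python3 - <<'E'
from workcell import readout, read_camera, bot
import cv2
for n in("scene","top"):
    c=read_camera(n); cv2.imwrite(f"pics/{n}0.png",c["color"]); print(n,c["fx"],c["fy"],c["cx"],c["cy"],c["origin"],c["attitude"])
print(readout.read_state(), bot.tip_extent)
E
```

```text
pics
scene 472.8403812506754 472.8403812506754 278.666036874716 208.64854861629755 [ 1.44767696 -0.22394436  0.73003256] [-1.81759443 -1.362521    0.74358836]
top 417.24696945744597 417.24696945744597 277.82464621115264 203.06422361458493 [0.37795644 0.02096385 1.33386544] [-2.1707902   2.13367623 -0.1725664 ]
{'time': 0.1, 'q': array([-1.14688151e+00,  2.64714535e-01,  1.60524536e+00,  3.21908473e-05,
        1.27373915e+00, -3.69345666e-02]), 'joint_vel': array([-2.36751255e-04, -2.71157944e-03, -4.33970335e-03,  2.01187315e-04,
        1.36029903e-03, -6.36823325e-05]), 'joint_torque': array([-6.87166921e-04, -5.16705573e+01, -3.68589735e+01, -1.70836092e-04,
        6.29018046e-03, -1.07447534e-05]), 'tool_pos': array([ 0.29990125, -0.60400253,  0.24705749]), 'tcp_rot': array([-3.05654388e+00, -7.17023607e-01,  5.88392998e-04]), 'wrist_force': array([ 0.10265348, -0.07256719, -0.9324727 ]), 'torque': array([ 0.01825271, -0.01269345, -0.06144342]), 'grip_force': 0.0, 'width': 1.0023097519547446} 0.017
```

View pics/scene0.png

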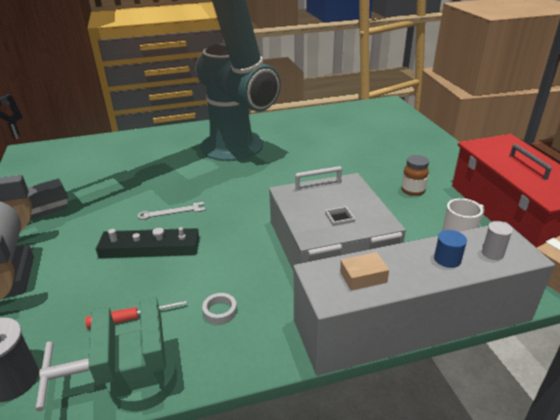

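View pics/top0.png

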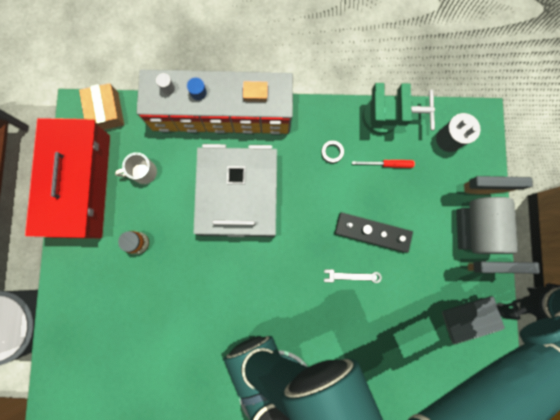

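The scene view shows the tray at about (148,242) with four parts, the box at (335,225), its handle at (318,175) and its port at (341,215). In the top view, the tray is at (374,232), the box at (236,191), the port at (236,175) and the handle at (234,223). Next I'll zoom in on the parts and measure.

```bash
cat > h.py <<'E'
import numpy as np, cv2
from scipy.spatial.transform import Rotation as R
from workcell import readout, read_camera, bot
def ray(c,p):
    d=R.from_rotvec(c["attitude"]).apply([(p[0]-c["cx"])/c["fx"],(p[1]-c["cy"])/c["fy"],1]); return np.array(c["origin"]),d
def onz(c,p,z):
    o,d=ray(c,p); return o+d*(z-o[2])/d[2]
def px(c,P):
    q=R.from_rotvec(c["attitude"]).inv().apply(np.array(P)-c["origin"]); return q[...,:2]/q[...,2:]*c["fx"]+[c["cx"],c["cy"]]
E
python3 - <<'E'
from h import *
t=read_camera("top"); s=read_camera("scene")
a=cv2.resize(s["color"][215:265,90:210],None,fx=6.6,fy=6,interpolation=cv2.INTER_CUBIC)
b=cv2.resize(t["color"][205:255,325:425],None,fx=7.9,fy=5.9,interpolation=cv2.INTER_CUBIC)
cv2.imwrite("pics/c1.png",np.vstack([a[:, :790],b]))
im=t["color"]; g=im.max(2)
m=np.zeros_like(g); m[205:258,328:420]=(g[205:258,328:420]<50)*255
m=cv2.morphologyEx(m,cv2.MORPH_CLOSE,np.ones((9,9)))
cs,_=cv2.findContours(m,0,1); k=max(cs,key=cv2.contourArea); r=cv2.minAreaRect(k); print("tray",r)
bp=cv2.boxPoints(r); W=np.array([onz(t,p,.03) for p in bp]); print(W.round(3),W.mean(0), [np.linalg.norm(W[i]-W[i-1]) for i in range(4)])
# box lid: grey, non-green
hsv=cv2.cvtColor(im,cv2.COLOR_BGR2HSV); m=((hsv[...,1]<50)&(g>80)).astype(np.uint8)*255; mm=np.zeros_like(m); mm[148:245,185:288]=m[148:245,185:288]
mm=cv2.morphologyEx(mm,cv2.MORPH_OPEN,np.ones((5,5)))
cs,_=cv2.findContours(mm,0,1); k=max(cs,key=cv2.contourArea); r=cv2.minAreaRect(k); print("lid",r)
W=np.array([onz(t,p,.105) for p in cv2.boxPoints(r)]); print(W.round(3),W.mean(0),[np.linalg.norm(W[i]-W[i-1]) for i in range(4)])
# port
m=np.zeros_like(g); m[160:190,220:252]=(g[160:190,220:252]<60)*255
M=cv2.moments(m,True); p=(M["m10"]/M["m00"],M["m01"]/M["m00"]); print("port",p,onz(t,p,.115),M["m00"])
# bright blobs in tray
m=np.zeros_like(g); m[210:252,335:412]=((g[210:252,335:412]>90)&(hsv[210:252,335:412,1]<60))*255
n,l,st,ce=cv2.connectedComponentsWithStats(m)
for i in range(1,n):
  if st[i,4]>5: print(ce[i],st[i],onz(t,ce[i],.05).round(4))
E
```

```text
Traceback (most recent call last):
ValueError: max() iterable argument is empty
```

View pics/c1.png

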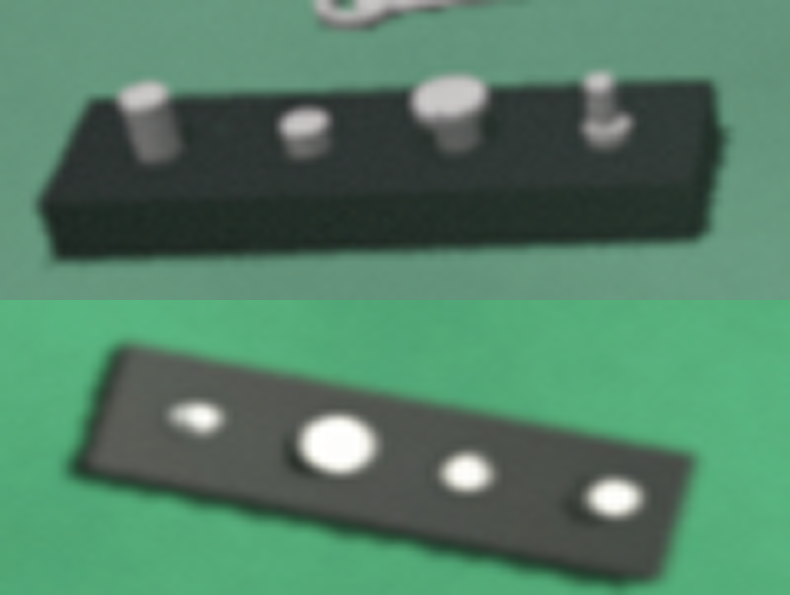

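The crop shows the order from the +y end: stepped pin, headed pin, short roller, long roller. The long roller is the blob at the right end, near top pixel (402.6,238.4).

```bash
python3 - <<'E'
from h import *
t=read_camera("top"); s=read_camera("scene")
im=t["color"]; g=im.max(2); hsv=cv2.cvtColor(im,cv2.COLOR_BGR2HSV)
def rect(m,z,name):
    cs,_=cv2.findContours(m,0,1); k=max(cs,key=cv2.contourArea); r=cv2.minAreaRect(k)
    W=np.array([onz(t,p,z) for p in cv2.boxPoints(r)]); print(name,r,W[:,:2].round(3).tolist(),W.mean(0),[np.linalg.norm(W[i]-W[i-1]).round(3) for i in range(4)])
    e=W[np.arange(4)]-W[np.arange(4)-1]; print([np.degrees(np.arctan2(v[1],v[0])).round(1) for v in e])
def roi(m,y0,y1,x0,x1):
    o=np.zeros(m.shape,np.uint8); o[y0:y1,x0:x1]=m[y0:y1,x0:x1]*255; return o
rect(cv2.morphologyEx(roi(hsv[...,1]<80,205,258,328,420),cv2.MORPH_OPEN,np.ones((3,3))),.03,"tray")
rect(cv2.morphologyEx(roi((hsv[...,1]<50)&(g>80),148,245,185,288),cv2.MORPH_OPEN,np.ones((5,5))),.105,"lid")
m=roi(g<70,160,190,220,252); rect(m,.110,"port")
hm=roi(g>225,214,232,205,262); rect(hm,.15,"handle")
m=roi((g>130)&(hsv[...,1]<60),210,252,335,412)
n,l,st,ce=cv2.connectedComponentsWithStats(m)
for i in range(1,n):
  if st[i,4]>5: print(ce[i],st[i],onz(t,ce[i],.056).round(4))
# scene: roller top ellipse
p=np.array([90+146/6.6,215+95/6]); print("scene roller top",onz(s,p,.056))
E
```

```text
tray ((373.7008056640625, 232.237060546875), (75.38090515136719, 22.293611526489258), 14.74356460571289) [[0.477, -0.175], [0.545, -0.193], [0.488, -0.423], [0.421, -0.403]] [ 0.48272046 -0.29833394  0.03      ] [np.float64(0.234), np.float64(0.071), np.float64(0.236), np.float64(0.071)]
[np.float64(76.2), np.float64(-14.9), np.float64(-103.9), np.float64(163.6)]
lid ((235.0, 192.0), (88.0, 82.0), 90.0) [[0.722, 0.261], [0.727, 0.013], [0.46, 0.009], [0.456, 0.249]] [0.59157103 0.13297584 0.105     ] [np.float64(0.266), np.float64(0.248), np.float64(0.267), np.float64(0.241)]
[np.float64(2.6), np.float64(-88.8), np.float64(-179.0), np.float64(91.0)]
port ((236.0, 174.5), (11.0, 12.0), 90.0) [[0.658, 0.15], [0.659, 0.114], [0.625, 0.113], [0.625, 0.149]] [0.64180495 0.13130105 0.11      ] [np.float64(0.034), np.float64(0.036), np.float64(0.034), np.float64(0.036)]
[np.float64(1.9), np.float64(-88.9), np.float64(-178.4), np.float64(91.1)]
handle ((232.52078247070312, 221.39724731445312), (39.04576110839844, 2.4812841415405273), 1.9749339818954468) [[0.494, 0.189], [0.501, 0.189], [0.499, 0.078], [0.492, 0.078]] [0.49680434 0.13337952 0.15      ] [np.float64(0.111), np.float64(0.007), np.float64(0.111), np.float64(0.007)]
[np.float64(89.0), np.float64(0.2), np.float64(-91.0), np.float64(179.5)]
[349.53333333 224.26666667] [346 222   7   6  30] [ 0.5037 -0.2179  0.056 ]
[367.27710843 228.85542169] [363 224  10  11  83] [ 0.4905 -0.2725  0.056 ]
[383.57142857 233.77142857] [381 231   6   7  35] [ 0.4763 -0.3225  0.056 ]
[402.15384615 238.        ] [399 235   7   7  39] [ 0.4642 -0.3796  0.056 ]
scene roller top [ 0.46356586 -0.37665046  0.056     ]
```

```bash
cat >> h.py <<'E'
def go(P,yaw,pitch=0):
    "jog delta from measured pose to TCP at P, tool down, tool y at yaw (deg), pitch (deg) about tool x"
    st=readout.read_state(); A=R.from_rotvec(st["tcp_rot"])
    y=np.radians(yaw); ty=np.array([np.cos(y),np.sin(y),0]); tz=np.array([0,0,-1.]); tx=np.cross(ty,tz)
    B=R.from_matrix(np.c_[tx,ty,tz])*R.from_euler("x",pitch,degrees=True)
    print("shift mm",(A.inv().apply(np.array(P)-st["tool_pos"])*1000).round(1),"turn",(A.inv()*B).as_rotvec(degrees=True).round(2), "t",st["time"],"pos",st["tool_pos"].round(4),"w",round(st["width"],3),"grip",round(st["grip_force"],1),"F",st["wrist_force"].round(1))
E
python3 -c "
from h import *
go([.463,-.378,.15],-14.5)"
```

```text
shift mm [ 246.6 -130.2   97.9] turn [-4.00e-02 -2.00e-02 -4.91e+01] t 0.3 pos [ 0.3001 -0.6044  0.2478] w 0.998 grip 0.0 F [ 0.7 -0.5 -0.6]
```

Request:
jog_arm --deltas '[0.2466, -0.1302, 0.098, 0, 0, -49.1, 1, 0.2466, -0.1302, 0.098, 0, 0, -49.1, 1, 0.2466, -0.1302, 0.098, 0, 0, -49.1, 1, 0.2466, -0.1302, 0.098, 0, 0, -49.1, 1, 0.2466, -0.1302, 0.098, 0, 0, -49.1, 1, 0.2466, -0.1302, 0.098, 0, 0, -49.1, 1, 0.2466, -0.1302, 0.098, 0, 0, -49.1, 1, 0.2466, -0.1302, 0.098, 0, 0, -49.1, 1]'

```text
time: 1.1
tool_pos: [0.4635, -0.3772, 0.1498]
tcp_rot: [-2.481, -1.925, 0.001]
wrist_force: [-0.1, -1.1, 0.4]
width: 1.001
grip_force: 0.0
```

```bash
python3 - <<'E'
from h import *
go([.463,-.378,.051],-14.5)
s=read_camera("scene"); print(px(s,[.463,-.378,.056]))
cv2.imwrite("pics/s1.png",cv2.resize(s["color"][150:270,70:230],None,fx=5,fy=5,interpolation=cv2.INTER_CUBIC))
E
```

```text
shift mm [-0.9 -0.1 98.8] turn [-0.06 -0.01  0.11] t 1.1 pos [ 0.4635 -0.3772  0.1498] w 1.001 grip 0.0 F [-0.1 -1.1  0.4]
[111.53975685 230.79788641]
```

View pics/s1.png

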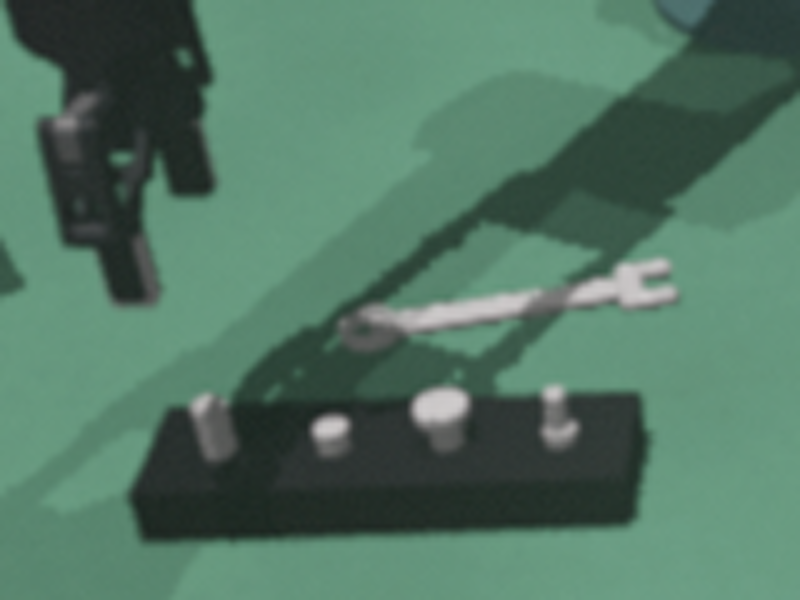

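The gripper hangs over the roller. Its top is at crop (212,403), which is (112.4,230.6) in the image, against a predicted (111.5,230.8). I'll descend and grip.

Request:
jog_arm --deltas '[-0.001, 0, 0.04, 0, 0, 0, 1, -0.001, 0, 0.07, 0, 0, 0, 1, -0.001, 0, 0.09, 0, 0, 0, 1, -0.001, 0, 0.098, 0, 0, 0, 1, -0.001, 0, 0.098, 0, 0, 0, 1, -0.001, 0, 0.098, 0, 0, 0, 0, -0.001, 0, 0.098, 0, 0, 0, -0.3, -0.001, 0, 0.098, 0, 0, 0, -0.5]' --squeeze 40

```text
time: 1.95
tool_pos: [0.4638, -0.3802, 0.0539]
tcp_rot: [2.482, 1.921, 0.001]
wrist_force: [0.8, 0.6, 1.1]
width: 0.513
grip_force: 0.0
```

Request:
jog_arm --deltas '[0, 0, 0, 0, 0, 0, -0.7, 0, 0, 0, 0, 0, 0, -1, 0, 0, 0, 0, 0, 0, -1, 0, 0, 0, 0, 0, 0, -1, 0, 0, 0, 0, 0, 0, -1, 0, 0, 0, 0, 0, 0, -1]'

```text
time: 2.55
tool_pos: [0.4632, -0.3796, 0.053]
tcp_rot: [2.483, 1.923, 0.0]
wrist_force: [-0.6, 0.9, 5.2]
width: 0.154
grip_force: 39.2
```

Request:
jog_arm --deltas '[0, 0, -0.01, 0, 0, 0, -1, 0, 0, -0.03, 0, 0, 0, -1, 0, 0, -0.06, 0, 0, 0, -1, 0, 0, -0.1, 0, 0, 0, -1, 0, 0, -0.15, 0, 0, 0, -1, 0, 0, -0.2, 0, 0, 0, -1, 0, 0, -0.2, 0, 0, 0, -1]'

```text
time: 3.25
tool_pos: [0.4665, -0.3824, 0.2623]
tcp_rot: [2.471, 1.914, 0.005]
wrist_force: [0.8, -0.3, -0.1]
width: 0.156
grip_force: 39.4
```

```bash
python3 - <<'E'
from h import *
go([.642,.131,.25],-1)
s=read_camera("scene"); P=readout.read_state()["tool_pos"]; u,v=px(s,P).astype(int); print(u,v,px(s,P-[0,0,.038]))
v0=max(v-50,0);u0=max(u-60,0)
cv2.imwrite("pics/s2.png",cv2.resize(s["color"][v0:v0+150,u0:u0+160],None,fx=4,fy=4,interpolation=cv2.INTER_CUBIC)); print(u0,v0)
E
```

```text
shift mm [541.1  41.3   8.9] turn [  0.76   0.51 -13.49] t 3.25 pos [ 0.4665 -0.3824  0.2623] w 0.156 grip 39.4 F [ 0.8 -0.3 -0.1]
89 156 [ 93.64050954 171.83676874]
29 106
```

View pics/s2.png

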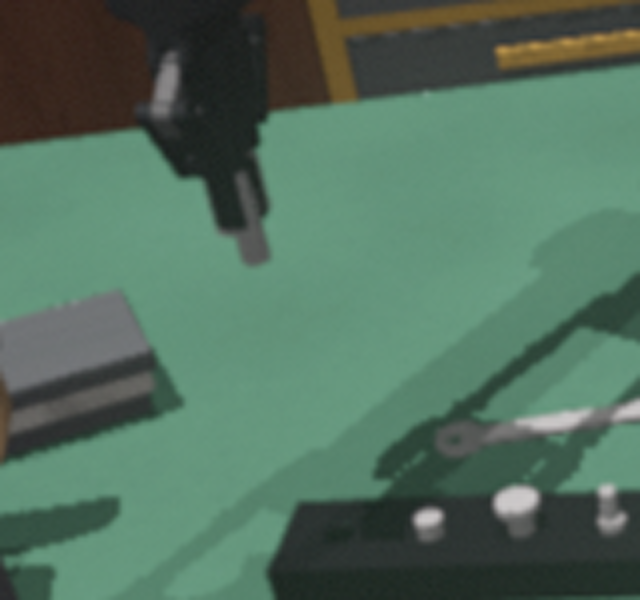

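The roller is held upright with its lower end at crop (257,262), i.e. (93,171.5), which matches the prediction. The other three parts are still standing. Next I'll carry it to the port.

Request:
jog_arm --deltas '[0.27, 0.02, 0, 0, 0, -7, -1, 0.27, 0.02, 0, 0, 0, -7, -1, 0.27, 0.02, 0, 0, 0, -7, -1, 0.27, 0.02, 0, 0, 0, -7, -1, 0.27, 0.02, 0, 0, 0, -7, -1, 0.27, 0.02, 0, 0, 0, -7, -1, 0.27, 0.02, 0, 0, 0, -7, -1, 0.27, 0.02, 0, 0, 0, -7, -1]'

```text
time: 4.1
tool_pos: [0.5489, -0.1225, 0.2506]
tcp_rot: [-2.359, -2.072, 0.003]
wrist_force: [-0.3, 0.5, -0.6]
width: 0.157
grip_force: 39.4
```

```bash
python3 -c "
from h import *
go([.642,.131,.21],-1)"
```

```text
shift mm [263.3  59.8  40.4] turn [-0.17  0.01 -6.41] t 4.1 pos [ 0.5489 -0.1225  0.2506] w 0.157 grip 39.4 F [-0.3  0.5 -0.6]
```

Request:
jog_arm --deltas '[0.2633, 0.0598, 0.04, 0, 0, -6.4, -1, 0.2633, 0.0598, 0.04, 0, 0, -6.4, -1, 0.2633, 0.0598, 0.04, 0, 0, -6.4, -1, 0.2633, 0.0598, 0.04, 0, 0, -6.4, -1, 0.2633, 0.0598, 0.04, 0, 0, -6.4, -1, 0.2633, 0.0598, 0.04, 0, 0, -6.4, -1, 0.2633, 0.0598, 0.04, 0, 0, -6.4, -1, 0.2633, 0.0598, 0.04, 0, 0, -6.4, -1]'

```text
time: 4.9
tool_pos: [0.6431, 0.1289, 0.2111]
tcp_rot: [-2.243, -2.199, 0.004]
wrist_force: [-0.6, -0.9, -0.8]
width: 0.159
grip_force: 39.4
```

```bash
python3 - <<'E'
from h import *
go([.642,.131,.139],-1)
s=read_camera("scene"); P=readout.read_state()["tool_pos"]; print("tip",px(s,P-[0,0,.038])-[270,120], "port", px(s,[.642,.131,.1155])-[270,120])
cv2.imwrite("pics/s3.png",cv2.resize(s["color"][120:270,260:420],None,fx=4,fy=4,interpolation=cv2.INTER_CUBIC))
E
```

```text
shift mm [ 2.1 -1.  72.1] turn [-0.12  0.08 -0.12] t 4.9 pos [0.6431 0.1289 0.2111] w 0.159 grip 39.4 F [-0.6 -0.9 -0.8]
tip [69.77479977 73.80358697] port [69.29858961 95.10344526]
```

View pics/s3.png

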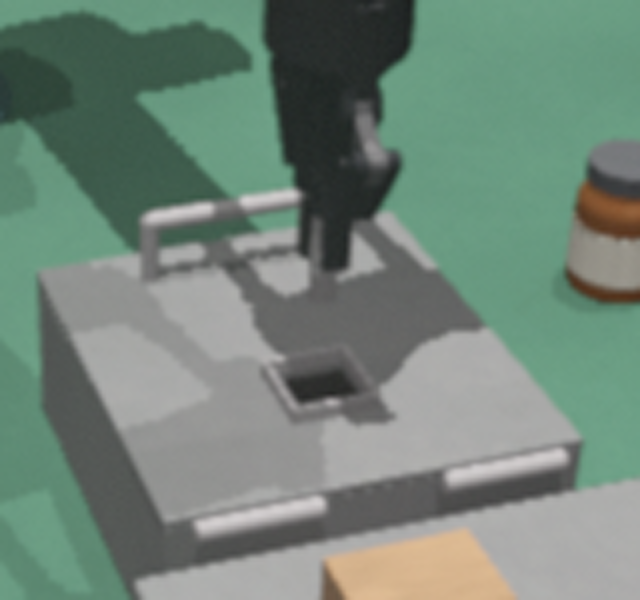

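The port mouth is centred at crop (321,380), against a predicted (317,380). The roller end is at (322,298), directly above it. I'll lower it into the mouth and release.

Request:
jog_arm --deltas '[0.002, -0.001, 0.03, 0, 0, 0, -1, 0.002, -0.001, 0.05, 0, 0, 0, -1, 0.002, -0.001, 0.065, 0, 0, 0, -1, 0.002, -0.001, 0.07, 0, 0, 0, -1, 0.002, -0.001, 0.07, 0, 0, 0, -1, 0.002, -0.001, 0.07, 0, 0, 0, -1, 0.002, -0.001, 0.07, 0, 0, 0, -1]'

```text
time: 5.65
tool_pos: [0.6436, 0.1324, 0.1439]
tcp_rot: [2.242, 2.199, 0.003]
wrist_force: [-0.4, 0.7, -0.6]
width: 0.155
grip_force: 39.4
```

Request:
jog_arm --deltas '[0, 0, 0, 0, 0, 0, -0.6, 0, 0, 0, 0, 0, 0, -0.4, 0, 0, 0, 0, 0, 0, -0.2, 0, 0, 0, 0, 0, 0, 0, 0, 0, 0, 0, 0, 0, 0, 0, 0, 0, 0, 0, 0, 0, 0, 0, 0, 0, 0, 0, 0]'

```text
time: 6.35
tool_pos: [0.6425, 0.1324, 0.1422]
tcp_rot: [-2.243, -2.2, 0.0]
wrist_force: [-0.1, 0.1, 0.3]
width: 0.5
grip_force: 0.0
```

Request:
jog_arm --deltas '[0, 0, -0.03, 0, 0, 0, 0, 0, 0, -0.06, 0, 0, 0, 0, 0, 0, -0.09, 0, 0, 0, 0, 0, 0, -0.1, 0, 0, 0, 0, 0, 0, -0.1, 0, 0, 0, 0]'

```text
time: 6.85
tool_pos: [0.6438, 0.1325, 0.2446]
tcp_rot: [2.241, 2.198, 0.006]
wrist_force: [0.6, 0.9, 0.0]
width: 0.501
grip_force: 0.0
```

```bash
python3 - <<'E'
from h import *
go([.497,.133,.24],-1)
s=read_camera("scene")
cv2.imwrite("pics/s4.png",cv2.resize(s["color"][120:270,260:420],None,fx=4,fy=4,interpolation=cv2.INTER_CUBIC))
E
```

```text
shift mm [  -2.4 -146.8    4. ] turn [ 0.25 -0.05 -0.1 ] t 6.85 pos [0.6438 0.1325 0.2446] w 0.501 grip 0.0 F [0.6 0.9 0. ]
```

View pics/s4.png

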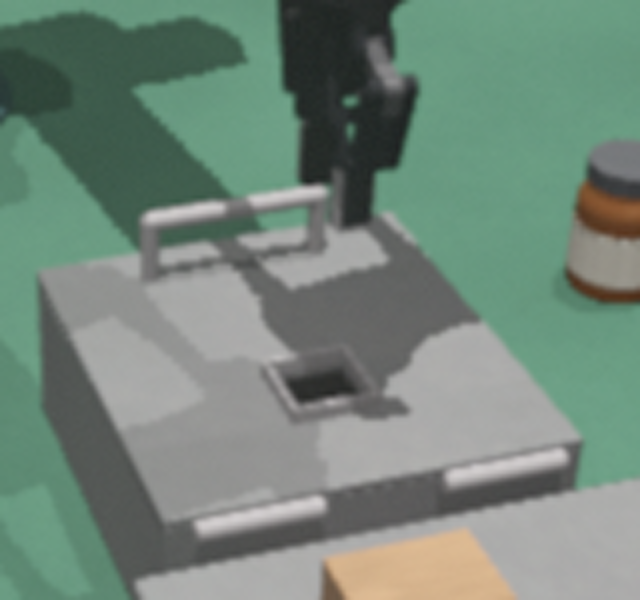

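The roller has gone through: the port mouth is empty and nothing is lying on the lid. The handle runs from crop (145,218) to (325,190), middle (235,204).

```bash
python3 - <<'E'
from h import *
s=read_camera("scene"); print(onz(s,(260+235/4,120+202/4),.148))
E
```

```text
[0.49096157 0.13507654 0.148     ]
```

Request:
jog_arm --deltas '[-0.002, -0.147, 0.004, 0, 0, 0, 0, -0.002, -0.147, 0.004, 0, 0, 0, 0, -0.002, -0.147, 0.004, 0, 0, 0, 0, -0.002, -0.147, 0.004, 0, 0, 0, 0, -0.002, -0.147, 0.004, 0, 0, 0, 0, -0.002, -0.147, 0.004, 0, 0, 0, 0]'

```text
time: 7.55
tool_pos: [0.4961, 0.1332, 0.2377]
tcp_rot: [-2.243, -2.2, 0.0]
wrist_force: [0.0, 0.8, -0.0]
width: 0.499
grip_force: 0.0
```

```bash
python3 - <<'E'
from h import *
go([.497,.133,.144],-1)
E
```

```text
shift mm [-0.2  0.9 93.7] turn [-0.01  0.01 -0.1 ] t 7.55 pos [0.4961 0.1332 0.2377] w 0.499 grip 0.0 F [ 0.   0.8 -0. ]
```

Request:
jog_arm --deltas '[0, -0.001, 0.04, 0, 0, 0, 0, 0, -0.001, 0.07, 0, 0, 0, 0, 0, -0.001, 0.09, 0, 0, 0, 0, 0, -0.001, 0.093, 0, 0, 0, 0, 0, -0.001, 0.093, 0, 0, 0, 0, 0, -0.001, 0.093, 0, 0, 0, -0.4, 0, -0.001, 0.093, 0, 0, 0, -0.6, 0, -0.001, 0.093, 0, 0, 0, -0.7]' --squeeze 20

```text
time: 8.35
tool_pos: [0.4944, 0.1334, 0.1464]
tcp_rot: [-2.242, -2.2, -0.0]
wrist_force: [-3.0, -0.4, 1.8]
width: 0.15
grip_force: 1.2
```

Request:
jog_arm --deltas '[0, 0, 0, 0, 0, 0, -0.8, 0, 0, 0, 0, 0, 0, -1, 0, 0, 0, 0, 0, 0, -1, 0, 0, 0, 0, 0, 0, -1, 0, 0, 0, 0, 0, 0, -1]'

```text
time: 8.85
tool_pos: [0.4941, 0.1334, 0.1464]
tcp_rot: [-2.242, -2.2, 0.0]
wrist_force: [-5.4, 0.7, 5.4]
width: 0.13
grip_force: 19.6
```

```bash
python3 - <<'E'
from h import *
go([.495,.133,.144],-1)
E
```

```text
shift mm [-0.4  0.9  2.4] turn [-0.03 -0.01 -0.08] t 8.85 pos [0.4941 0.1334 0.1464] w 0.13 grip 19.6 F [-5.4  0.7  5.4]
```

Request:
jog_arm --deltas '[0, 0, 0, 0, 0, 0, -1, 0, 0, 0, 0, 0, 0, -1, 0, 0.0022, -0.01, 0, 0, 0, -1, 0, 0.0048, -0.0199, 0, 0, 0, -1, 0, 0.008, -0.0296, 0, 0, 0, -1, 0, 0.0113, -0.0392, 0, 0, 0, -1, 0, 0.0113, -0.0392, 0, 0, 0, -1]' --squeeze 35

```text
time: 9.55
tool_pos: [0.5052, 0.1334, 0.1863]
tcp_rot: [-2.241, -2.199, 0.001]
wrist_force: [-7.4, 2.5, 0.4]
width: 0.123
grip_force: 34.3
```

```bash
python3 - <<'E'
from h import *
go([.495,.133,.144],-1)
E
```

```text
shift mm [ -0.6 -10.2  42.3] turn [-0.11 -0.04 -0.1 ] t 9.55 pos [0.5052 0.1334 0.1863] w 0.123 grip 34.3 F [-7.4  2.5  0.4]
```

Request:
jog_arm --deltas '[0, 0.003, -0.0095, 0, 0, 0, -1, 0, 0.0072, -0.0188, 0, 0, 0, -1, 0, 0.012, -0.0279, 0, 0, 0, -1, 0, 0.017, -0.0368, 0, 0, 0, -1, 0, 0.0226, -0.0454, 0, 0, 0, -1, 0, 0.0283, -0.0538, 0, 0, 0, -1, 0, 0.0346, -0.0619, 0, 0, 0, -1, 0, 0.041, -0.0698, 0, 0, 0, -1]'

```text
time: 10.35
tool_pos: [0.5459, 0.1334, 0.2564]
tcp_rot: [-2.24, -2.198, 0.0]
wrist_force: [-7.7, 4.8, 2.0]
width: 0.125
grip_force: 34.0
```

Request:
jog_arm --deltas '[0.0005, 0.0066, -0.0076, 0, 0, 0, -1, 0.001, 0.0136, -0.0148, 0, 0, 0, -1, 0.001, 0.0212, -0.0217, 0, 0, 0, -1, 0.001, 0.0289, -0.0283, 0, 0, 0, -1, 0.0015, 0.0372, -0.0345, 0, 0, 0, -1, 0.002, 0.0454, -0.0405, 0, 0, 0, -1, 0.002, 0.0542, -0.046, 0, 0, 0, -1, 0.002, 0.0629, -0.0511, 0, 0, 0, -1]'

```text
time: 11.15
tool_pos: [0.6103, 0.1335, 0.3102]
tcp_rot: [2.242, 2.2, 0.004]
wrist_force: [-6.8, 2.3, 7.9]
width: 0.126
grip_force: 35.3
```

Request:
jog_arm --deltas '[0, 0, 0, 0, 0, 0, -1, 0, 0, 0, 0, 0, 0, -1, 0, 0, 0, 0, 0, 0, -1]'

```text
time: 11.45
tool_pos: [0.6109, 0.1335, 0.3102]
tcp_rot: [2.241, 2.199, 0.007]
wrist_force: [-5.4, 2.4, 8.2]
width: 0.124
grip_force: 35.7
```

```bash
python3 - <<'E'
from h import *
go([.610,.133,.306],-1)
s=read_camera("scene"); c=s["color"]
y=np.radians(-1); ex=np.array([np.cos(y),np.sin(y),0]); ey=np.array([-np.sin(y),np.cos(y),0]); h=np.array([.642,.131,.1005])+.085*ex
for th in(45,50,55):
    a=np.radians(th); d=-ex*np.cos(a)+np.array([0,0,np.sin(a)])
    n=ex*np.sin(a)+np.array([0,0,np.cos(a)])
    print(th,px(s,np.array([h+.26*d+k*ey+.005*n for k in(-.12,.12)])).round(1).tolist(),"handle",px(s,h+.23*d+.045*n).round(1),(h+.23*d+.045*n).round(4))
cv2.imwrite("pics/s5.png",cv2.resize(c[90:290,230:440],None,fx=3,fy=3,interpolation=cv2.INTER_CUBIC))
E
```

```text
shift mm [-0.6 -1.   4.2] turn [ 0.27 -0.09 -0.08] t 11.45 pos [0.6109 0.1335 0.3102] w 0.124 grip 35.7 F [-5.4  2.4  8.2]
45 [[275.4, 134.4], [378.3, 120.8]] handle [336.  133.8] [0.5962 0.1318 0.295 ]
50 [[277.2, 131.2], [382.2, 117.5]] handle [339.2 132.5] [0.6136 0.1315 0.3056]
55 [[279.2, 128.8], [386.4, 114.9]] handle [342.6 132.1] [0.6319 0.1312 0.3147]
```

View pics/s5.png

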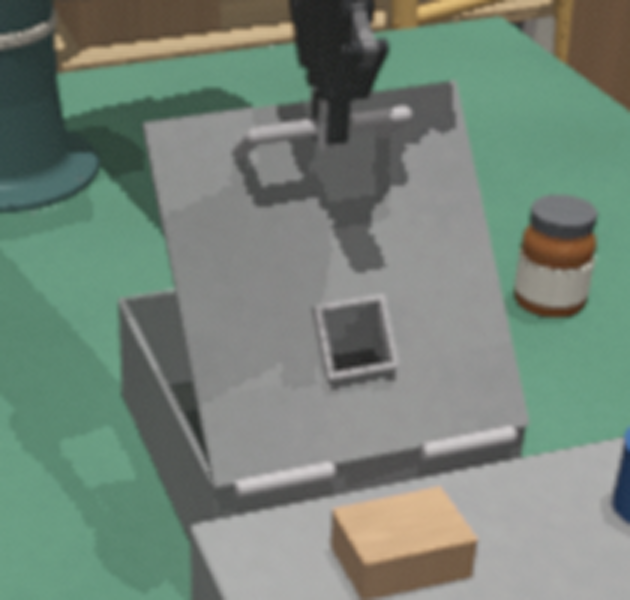

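The lid's free corners are at crop (147,123) and (455,83), i.e. (279,131) and (382,118). The 50° prediction was (277,131) and (382,117.5), and the handle's travel gives about 50.8°. The grip is steady at 35 N, so I'm handing in.

```bash
python3 -c "
from workcell import finish_job
print(finish_job())"
```

```text
the job is handed in; nothing more can be done
None
```

The long roller went through the port, and I handed the job in with the arm holding the lid open at about 50° (camera about 50°, handle travel 50.8°); I didn't see the roller inside the box, but nothing was left on the lid or in the port after release.

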